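Clamp a brass blank in a screw press with a fold-away crank handle

TASK

Swing the folded crank handle on the screw press's handwheel up until it stands upright, then crank the handwheel clockwise (seen from above) until the foot clamps the brass blank with about 40 newtons, feeling for the load; never squeeze it with 90 newtons or more. Then fold the handle flat across the wheel again, leaving the blank clamped in its pocket, let go, and leave the cup, padlock and drill bit alone.

Things in the scene. Friction and masses are not known exactly. Their poses are not given: they have to be found in the camera images.
- press: Grey C-frame bench screw press, fixed to the bench, foot 190 x 130 mm, 150 mm to the top of its arm, a steel handwheel lying flat on top. Origin: on the bench surface, on the vertical screw axis. Its column stands on its own -x side (77 to 123 mm from the axis); the throat is open to its +x and both y sides.
- wheel (a joint): Angle of the handwheel (rad), growing clockwise seen from above; starts at -0.8 to 0.8. Each radian lowers the foot by 5 mm; 2.8 to 7.6 rad bring it to the blank. A friction brake holds the wheel wherever it is left, also under load: turning takes 0.40 Nm (+0.02 per rad/s), i.e. 8 N at the upright handle, 50 mm from the axis, plus 1 N at the handle per 10 N of clamping (12 N in all at 40 N).
- handle (a joint): Fold angle of the crank handle (rad): 0 = flat, lying radially across the hub; pi/2 = fully out, upright (hard stop). Starts at 0 to 0.1. A friction hinge (0.06 Nm) holds it at any angle. A round bar 75 mm long; from 22 mm to 75 mm from the hinge it is a black sleeve, 18 mm in diameter, that revolves freely about the bar, so a gripper can hold it and keep its heading while cranking.
- hub (a point): Point on the wheel's vertical axis, on its top face, 178 mm above the bench. The wheel is a flat steel disc, 136 mm in diameter, 10 mm thick; it does not rise or fall. Axes turn with the wheel: x points to the handle's hinge, y is parallel to the hinge pin, z up.
- hinge (a point): Middle of the handle's hinge pin, between two small lugs on the wheel (16 x 22 mm, reaching 29 mm above the wheel's top face): 50 mm from the wheel's axis, 24 mm above the wheel's top face, 202 mm above the bench. Axes as at point hub: x radially outward, y along the pin, z up.
- grasp (a point): Point on the sleeve's centre line, 50 mm from the hinge pin: a good place to hold it (18 mm wide, fingers closing parallel to the pin). Folded it lies over the wheel's axis, 24 mm above the wheel's top; upright it stands 50 mm above the pin, 252 mm above the bench. x points along the bar from free end to hinge, y along the pin.
- blank: Loose brass disc, 36 mm in diameter, 8 mm thick, 0.07 kg, flat in the anvil's pocket. Origin: centre of its underside, 41 to 51 mm above the bench (the anvil's setting varies). Above it hangs the ram's round steel foot, 32 mm across, underside 77 to 83 mm above the bench at wheel angle 0: its screw setting is unknown, so contact must be felt. After contact the force rises by roughly 100 N per radian.
- anvil: Square steel anvil block, 60 x 60 mm, 35 mm high, fixed in the press on the screw axis with a 38 mm round pocket 4 mm deep in its top; set at a different height each time. Origin: centre of its underside, 31 mm below the pocket's floor. The clamping force is that between blank and anvil.
- cup: Bystander: paper cup with brass discs in it, 72 mm across the rim, 80 mm high, standing on the bench. Origin: centre of its underside.
- padlock: Bystander: steel padlock lying flat, body 50 x 50 x 24 mm, shackle towards its +x. Origin: centre of the underside of its body.
- drill_bit: Bystander: twist drill lying on the bench along its x axis, 140 mm long, 16 mm in diameter. Origin: on the bench under its middle.
Mind the look-alikes: they are no part of the job. There is more than one size of the press; the one meant has the size given above.

How it is judged:
By the outcome, as a careful person would: the job done as asked, in the order asked, and still so for the second after the job is handed in, with the robot touching nothing.
It also fails if it takes over 72 s, if anything falls off the work surface, if the arm or the gripper's body presses on something with over 40 N, if the wrist force passes 120 N, or if a joint passes its speed limit or range.

ROBOT

A 6-joint arm with a two-finger parallel gripper is mounted at the origin on the work surface. World frame = base frame: x ahead of the robot, y to its left, z up, the work surface at z = 0. Lengths are in m, angles in rad, forces in N, time in s.
With the tool pointing down it reaches from about 0.35 to 0.8 m from the base axis. Payload 7.3 kg.
Tool frame: the origin (TCP) lies at the very end of the fingers, on their centre line; the grasp point (between the pads) lies 19 mm behind it (r.grip_point_offset is the distance from the TCP to the grasp point, in m); y points along the fingers, x is the direction in which the jaws open and shut, and the axes are right-handed (so a half turn about y gives the same grasp; the last joint's range is limited). The gripper opens to 85 mm and grips with 20 to 120 N. Pads are 22 mm wide; open, the fingers measure 114 mm over their backs; the gripper's body (76 mm by 85 mm) begins 54 mm behind the grasp point. The pads swing forward as they close: fully open they stand 13 mm farther back than shut.
Start: joints at [1.026, 0.342, 1.524, -0, 1.275, -0.146], TCP at [0.204, 0.484, 0.231] pointing down, gripper open.
Joint ranges: [-2.53, 2.53], [-0.77, 2.02], [0.04, 2.7], [-1, 4.14], [0.28, 2.66], [-3.11, 3.11]. Speed limits (rad/s): [2.57, 2.57, 3.14, 3.14, 3.14, 3.14].

INTERFACE

Orientations are given as a 3x3 rotation matrix whose columns are the frame's x, y, z axes.
In Python, from cell import r, cams, job gives the robot as it stands.
- The arm moves only by the tool servo_tool, never from a script. Its argument "rows" is a list of rows, each a list of 7 numbers: the closure, from 0 (fully open) to 1 (shut), then the shift along the tool's x, y, z in mm, then the turn, a rotation vector about the tool's x, y, z in degrees. In form: [[fingers, tx, ty, tz, ax, ay, az], ...]. A call has 1 to 5 rows; each row shifts and turns the commanded pose from where the row before left it, along the tool's axes as they then stand; what a row does not reach is not made up. A row lasts 1/12 s, in which the tool goes at most 41.7 mm and 7.16 degrees, less where a joint would pass 70% of its speed; a pose out of reach is approached as far as the arm can. A call with a gripper value outside its range is refused whole. The fingers move at their own pace and stop on an object; "force" is the grip in N (left out, the last holds). Time passes only in rows, so rows that do not move let the fingers close. It gives the time, the measured TCP pose, the force and the opening at its end, in the units of the state.
- r.state(): the state, without advancing time (a new reading comes with each control period).
- cams.grab_frame(name): name is "scene" or "side" or "wrist"; returns the picture (384x512x3 uint8, blue, green, red); there is no depth.
- cams.camera_info(name): a dict with "fov_y" (degrees; the focal length in pixels is half the picture's height over the tangent of half this angle, whatever the lens; pixels are square), "cx", "cy" (the principal point, pixels), "rvec" (rotation vector, rad) and "tvec" (3), from world to camera coordinates, as OpenCV has them. Camera axes: x right, y down, z forward; pixel columns grow to the right and rows downward; lengths in m; the calibration is good to about 2 mm. A picture is of the moment at which its call begins: read the wrist's pose just before it. camera_info takes no time and is no camera call; for the wrist camera it gives the pose at the moment of the call.
- job.close_job(): hands the job in, once; it reports no verdict.
The state is a dict: "time_s": time; "joint_positions": joint angles; "joint_velocities": joint speeds; "joint_efforts": joint torques, N m; "ee_pos": TCP position; "tcp_rot": TCP orientation; "ft_force": force on the tool from outside, world axes, zero at the start; "moment": the same for the moment, N m; "finger_gap": finger opening in m.
Only numpy, scipy, OpenCV 4.12 (cv2) and the standard library are available. Lean on these libraries where they do the work, as an engineer would, in place of code of your own. Each camera call takes 0.05 s, during which the arm holds its last target.

## Working session

There is one attempt and no reset: what is moved stays moved. The work goes in short steps, Python scripts to look and compute and a tool call to move; the robot and the scene stay as the last step left them, time stands still between calls to the robot, and variables do not carry over. Pictures are saved under pics/ and viewed, and the job is handed in when it is done.

Besides the shell and the picture viewer there is one more tool, called after ">>>" as name([rows], argument=value, ...), one row to a line, values as JSON. servo_tool: Moves the arm, as the interface text tells. Its arguments: {"type":"object","properties":{"rows":{"type":"array"},"force":{"type":"number"}},"required":["rows"]}

```bash
ls; mkdir -p pics; python3 - <<'E'
from cell import r,cams,job
import cv2
print(r.state())
for n in ("scene","side","wrist"):
    i=cams.camera_info(n); print(n,i)
    cv2.imwrite(f"pics/a_{n}.png",cams.grab_frame(n))
E
```

```text
pics
{'time_s': 0.0, 'joint_positions': array([ 1.02595932e+00,  3.42719355e-01,  1.52502604e+00, -2.34926072e-05,
        1.27541638e+00, -1.46013109e-01]), 'joint_velocities': array([ 0.00095016, -0.0016093 , -0.00192758,  0.00014483, -0.0028658 ,
       -0.00015062]), 'joint_efforts': array([-1.37296905e-03, -4.33683157e+01, -2.46011513e+01, -1.73829567e-04,
        8.18978384e-03,  4.03442783e-06]), 'ee_pos': array([0.20365271, 0.48344481, 0.23062457]), 'tcp_rot': array([[ 3.88327880e-01, -7.94021610e-04, -9.21520932e-01],
       [ 9.21519960e-01, -1.35358023e-03,  3.88328637e-01],
       [-1.55569384e-03, -9.99998769e-01,  2.06073823e-04]]), 'ft_force': array([-0.37421245, -0.05004245,  0.02530441]), 'moment': array([0.02445647, 0.01645541, 0.04959976]), 'finger_gap': 0.08571956808510935}
scene {'fov_y': 56.707763852111924, 'cx': 259.9128817950693, 'cy': 188.12234582855464, 'rvec': array([ 1.2188084 ,  2.20468333, -1.0009354 ]), 'tvec': array([ 0.31328411, -0.22202586,  1.36436353])}
side {'fov_y': 45.92166543272239, 'cx': 258.54887099252574, 'cy': 197.1180863222354, 'rvec': array([ 0.36058712, -2.66547141,  1.36530698]), 'tvec': array([0.56758607, 0.20152161, 0.9184976 ])}
wrist {'fov_y': 68.89695646426259, 'cx': 259.4410549835392, 'cy': 189.29023020722005, 'rvec': array([-2.41085217, -1.60126376, -0.22905964]), 'tvec': array([-0.52489525, -0.03587855,  0.37948087])}
```

View pics/a_scene.png

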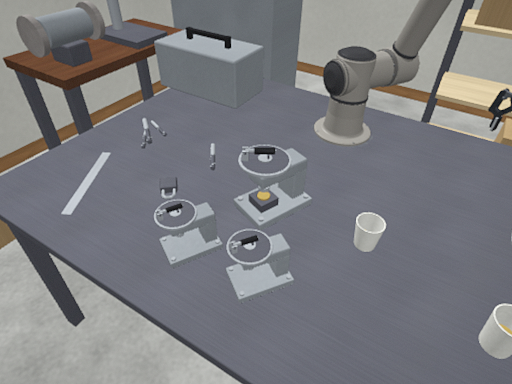

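View pics/a_side.png

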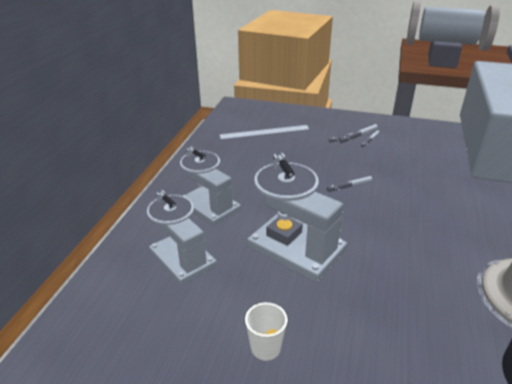

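View pics/a_wrist.png

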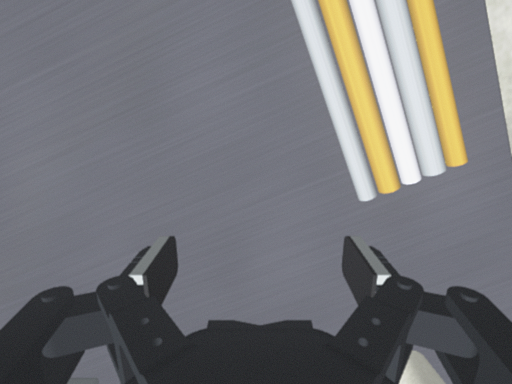

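The press with the brass blank is the largest one, centred near (268,180) in the scene picture and (297,210) in the side picture. I'll enlarge both.

```bash
python3 - <<'E'
import cv2
a=cv2.imread("pics/a_scene.png")[130:230,220:330]; cv2.imwrite("pics/b_scene.png",cv2.resize(a,None,fx=6,fy=6,interpolation=cv2.INTER_CUBIC)[:600,:660])
a=cv2.imread("pics/a_side.png")[145:275,240:360]; cv2.imwrite("pics/b_side.png",cv2.resize(a,None,fx=4.6,fy=4.6,interpolation=cv2.INTER_CUBIC))
E
```

```text
(no output)
```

View pics/b_scene.png

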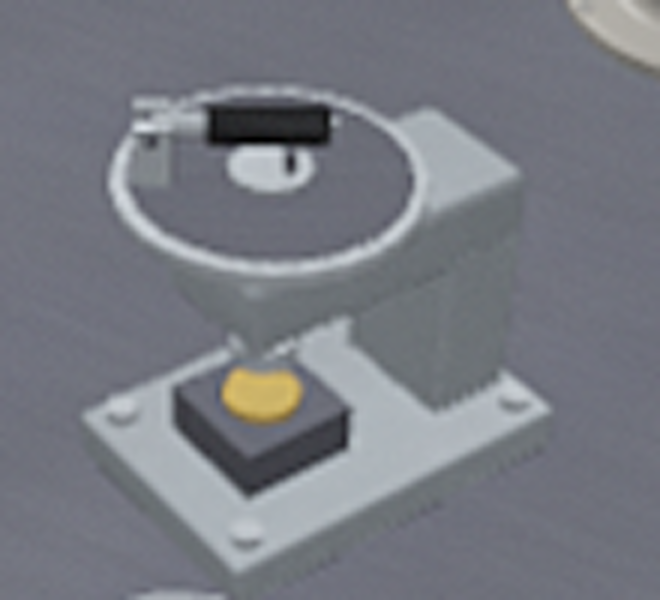

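View pics/b_side.png

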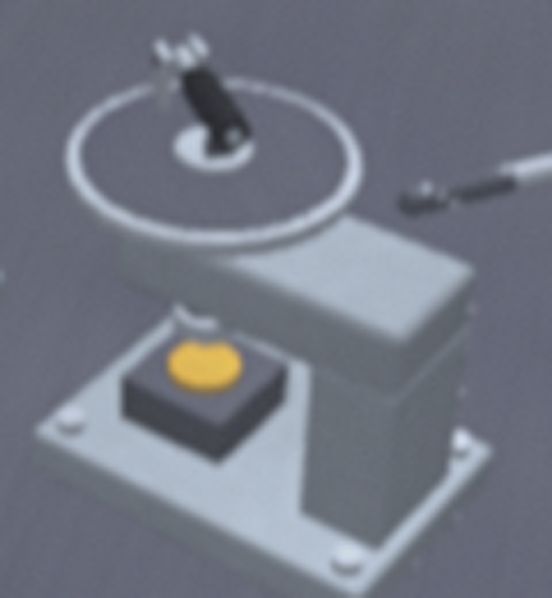

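```bash
cat > h.py <<'E'
import numpy as np, cv2
from cell import r,cams,job
def cam(n):
    i=cams.camera_info(n); f=192/np.tan(np.radians(i['fov_y']/2))
    K=np.array([[f,0,i['cx']],[0,f,i['cy']],[0,0,1.]])
    return K,cv2.Rodrigues(np.array(i['rvec']))[0],np.array(i['tvec'])
def proj(c,P):
    K,R,t=c; p=(np.atleast_2d(P)@R.T+t)@K.T; return p[:,:2]/p[:,2:]
def ray(c,uv):
    K,R,t=c; d=R.T@np.linalg.inv(K)@np.array([uv[0],uv[1],1.]); return -R.T@t,d/np.linalg.norm(d)
def onz(c,uv,z):
    o,d=ray(c,uv); return o+d*(z-o[2])/d[2]
def tri(c1,a,c2,b):
    o1,d1=ray(c1,a);o2,d2=ray(c2,b)
    s=np.linalg.lstsq(np.c_[d1,-d2],o2-o1,rcond=None)[0]
    p,q=o1+s[0]*d1,o2+s[1]*d2; return (p+q)/2,np.linalg.norm(p-q)
E
python3 - <<'E'
from h import *
S,D=cam("scene"),cam("side")
s=lambda u,v:(u/6+220-.4,v/6+130-.4); d=lambda u,v:(u/4.6+240-.4,v/4.6+145-.4)
for n,a,b in [("hub",s(270,168),d(213,147)),("free",s(330,125),d(232,137)),("slv in",s(208,125),d(197,83)),("blank",s(262,385),d(205,362)),
 ("anvilA",s(250,455),d(123,385))]:
    print(n,*tri(S,a,D,b))
for z in (.178,.202):print(onz(S,s(270,168),z),onz(D,d(213,147),z))
for n,uv in [("L",(83,415)),("R",(551,408)),("B",(232,570))]: print(n,onz(S,s(*uv),.012))
for n,uv in [("L",(36,432)),("R",(493,450)),("B",(360,597))]: print(n,onz(D,d(*uv),.012))
E
```

```text
hub [ 0.53668585 -0.02909011  0.17995131] 0.0006768939703351822
free [ 0.52372739 -0.00809098  0.20154616] 0.0022926745580957282
slv in [ 0.54963986 -0.05199741  0.19959977] 0.0026100816365425697
blank [ 0.53587403 -0.02883214  0.05526658] 0.00302268369952173
anvilA [ 0.57259533 -0.01223732  0.04699334] 0.005114149757623627
[ 0.53389055 -0.03081684  0.178     ] [ 0.53730453 -0.03144412  0.178     ]
[ 0.56313375 -0.01415754  0.202     ] [0.52998576 0.00466543 0.202     ]
L [ 0.55774093 -0.11622265  0.012     ]
R [0.42888311 0.07303017 0.012     ]
B [ 0.60659451 -0.00105076  0.012     ]
L [ 0.61621593 -0.00219063  0.012     ]
R [ 0.39332137 -0.04914717  0.012     ]
B [0.44038214 0.06858951 0.012     ]
```

```bash
cat >> h.py <<'E'
def delta(p,R=None):
    """shift in current tool axes mm, rotvec deg (in tool axes) to target"""
    s=r.state(); T=np.array(s['tcp_rot']); 
    print("t",round(s['time_s'],2),"pos",np.round(s['ee_pos'],4),"shift",np.round(T.T@(np.array(p)-s['ee_pos'])*1000,1),end=' ')
    if R is not None: print("turn",np.round(np.degrees(cv2.Rodrigues(T.T@R)[0].ravel()),2))
    else: print()
def down(h):
    a=np.radians(h); x=np.array([np.cos(a),np.sin(a),0]); y=np.array([0,0,-1.]); return np.c_[x,y,np.cross(x,y)]
E
python3 - <<'E'
from h import *
K,R,t=cam("wrist"); s=r.state(); T=s['tcp_rot']
print(T.T@(-R.T@t-s['ee_pos']), T.T@R.T)
delta([.536,-.03,.31],down(30.5))
E
```

```text
[ 0.00040068 -0.14294468  0.0727228 ] [[ 9.99999860e-01  3.27925999e-04  4.15872924e-04]
 [-3.06491671e-04 -2.82061516e-01  9.59396272e-01]
 [ 4.31912728e-04 -9.59396265e-01 -2.82061375e-01]]
t 0.15 pos [0.2037 0.4836 0.2308] shift [-344.3  -78.9 -505.6] turn [ 1.000e-02  3.665e+01 -7.000e-02]
```

>>> servo_tool([
  [0.3,-20,-20,-28,0,0,0],
  [0.3,-21,-15,-32,0,0,0],
  [0.3,-21,-15,-32,0,0,0],
  [0.3,-21,-15,-32,0,0,0],
  [0.3,-22,-10,-33,0,0,0],
])

```text
time_s: 0.57
ee_pos: [0.3084, 0.3249, 0.3075]
tcp_rot: [[0.387, 0.001, -0.922], [0.922, 0.001, 0.387], [0.001, -1.0, -0.001]]
ft_force: [1.4, 0.8, -0.3]
finger_gap: 0.0598
```

>>> servo_tool([
  [0.3,-22,-4,-33,0,0,0],
  [0.3,-22,0,-33,0,0,0],
  [0.3,-22,0,-33,0,0,0],
  [0.3,-22,0,-33,0,0,0],
  [0.3,-22,0,-33,0,0,0],
])

```text
time_s: 0.98
ee_pos: [0.4176, 0.1588, 0.3103]
tcp_rot: [[0.388, 0.0, -0.922], [0.922, 0.0, 0.388], [0.0, -1.0, -0.0]]
ft_force: [0.4, 0.3, 0.2]
finger_gap: 0.0598
```

>>> servo_tool([
  [0.3,-22,0,-33,0,0,0],
  [0.3,-22,0,-33,0,0,0],
  [0.3,-22,0,-33,0,0,0],
  [0.3,-22,0,-33,0,0,0],
  [0.3,-22,0,-33,0,0,0],
])

```text
time_s: 1.4
ee_pos: [0.527, -0.0067, 0.3101]
tcp_rot: [[0.389, -0.0, -0.921], [0.921, 0.0, 0.389], [0.0, -1.0, 0.0]]
ft_force: [0.9, 1.1, 0.5]
finger_gap: 0.0595
```

>>> servo_tool([
  [0.3,0,0,0,0,7,0],
  [0.3,0,0,0,0,7,0],
  [0.3,0,0,0,0,7,0],
  [0.3,0,0,0,0,7,0],
  [0.3,0,0,0,0,7,0],
])

```text
time_s: 1.82
ee_pos: [0.5263, -0.0049, 0.3099]
tcp_rot: [[0.85, -0.001, -0.527], [0.527, 0.0, 0.85], [-0.001, -1.0, 0.001]]
ft_force: [0.8, 0.6, -0.1]
finger_gap: 0.0599
```

```bash
python3 - <<'E'
from h import *
delta([.536,-.03,.31],down(30.5)); 
np.save("w1.npy",np.array(list(cam("wrist")),dtype=object),allow_pickle=True)
im=cams.grab_frame("wrist"); cv2.imwrite("pics/c_wrist.png",cv2.resize(im,(768,576)))
print(r.state()['finger_gap'])
E
```

```text
t 1.82 pos [ 0.5263 -0.0049  0.3099] shift [ -5.   -0.2 -26.4] turn [-0.04  1.28 -0.04]Traceback (most recent call last):
  File "<stdin>", line 3, in <module>
ValueError: could not broadcast input array from shape (3,3) into shape (3,)
```

```bash
python3 - <<'E'
from h import *
import pickle
pickle.dump(cam("wrist"),open("w1.pkl","wb"))
im=cams.grab_frame("wrist"); cv2.imwrite("pics/c_wrist.png",cv2.resize(im,(768,576)))
E
```

```text
(no output)
```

View pics/c_wrist.png

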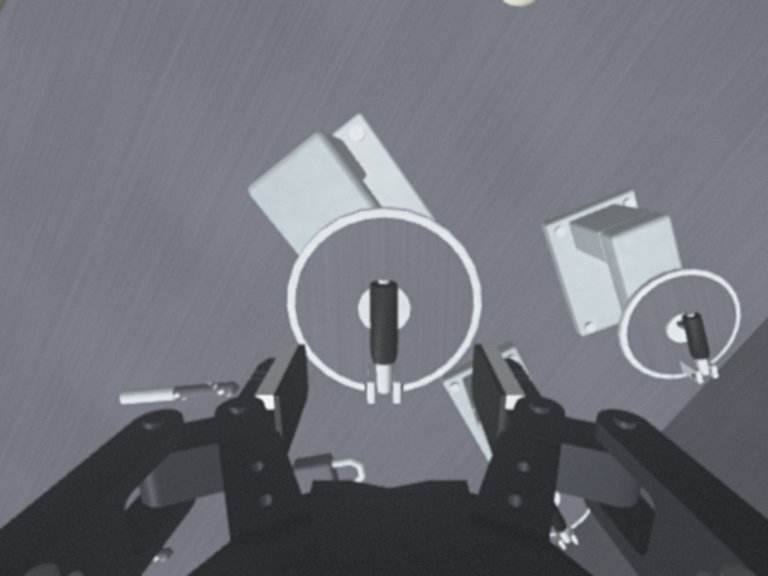

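The wrist view shows the wheel ring centred at about (384,300), the sleeve from (383,283) to (384,362), and the lugs at about (384,390). The handle is nearly in line with the tool's z axis.

```bash
python3 - <<'E'
from h import *
import pickle
from scipy.optimize import least_squares
W=pickle.load(open("w1.pkl","rb"))
w=lambda u,v:((u+.5)/1.5-.5,(v+.5)/1.5-.5)
a=onz(W,w(383.5,285),.208);b=onz(W,w(384,388),.207);print(a,b,np.degrees(np.arctan2(*(b-a)[[1,0]])))
obs=np.array([288,481,208]);t=np.linspace(0,2*np.pi,720)
def f(p):
    q=proj(W,np.c_[p[0]+.068*np.cos(t),p[1]+.068*np.sin(t),0*t+.178]);q=(q+.5)*1.5-.5
    return np.array([q[:,0].min(),q[:,0].max(),q[:,1].min()])-obs
s=least_squares(f,[.536,-.03]);print(s.x,s.fun)
hub=np.r_[s.x,.178]
for ang in (-60,-59,-58):
  A=np.radians(ang);h=hub+[.05*np.cos(A),.05*np.sin(A),.024]
  print(ang,(proj(W,np.array([hub,h,h-[.075*np.cos(A),.075*np.sin(A),0]]))+.5)*1.5-.5)
E
```

```text
[ 0.52285109 -0.006634    0.208     ] [ 0.56026693 -0.0668987   0.207     ] -58.16557877779745
[ 0.53620261 -0.02775909] [-1.78822893  1.78909844  0.21859586]
-60 [[384.5258934  307.32865521]
 [382.03147199 389.48192819]
 [385.23798482 282.27307407]]
-59 [[384.5258934  307.32865521]
 [383.3299786  389.50812693]
 [384.53634526 282.25773672]]
-58 [[384.5258934  307.32865521]
 [384.62867867 389.51417258]
 [383.83456363 282.25416829]]
```

```bash
python3 - <<'E'
from h import *
delta([.5362,-.028,.186],down(31.5))
E
```

```text
t 1.87 pos [ 0.5263 -0.0049  0.3099] shift [ -3.5 123.9 -25. ] turn [-0.04 -0.12 -0.03]
```

>>> servo_tool([
  [0.5,-1.5,10,-12,0,0,0],
  [0.5,-2,20,-13,0,0,0],
  [0.5,0,30,0,0,0,0],
  [0.5,0,30,0,0,0,0],
  [0.5,0,0,0,0,0,0],
])

```text
time_s: 2.28
ee_pos: [0.5336, -0.0281, 0.2139]
tcp_rot: [[0.845, -0.011, -0.535], [0.535, 0.002, 0.845], [-0.009, -1.0, 0.008]]
ft_force: [-0.3, -0.4, -0.4]
finger_gap: 0.0427
```

>>> servo_tool([
  [0.5,0,20,0,0,0,0],
  [0.5,0,10,0,0,0,0],
  [0.5,0,4,0,0,0,0],
  [0.5,0,0,0,0,0,0],
])

```text
time_s: 2.62
ee_pos: [0.5367, -0.0279, 0.1861]
tcp_rot: [[0.846, -0.001, -0.533], [0.533, 0.0, 0.846], [-0.001, -1.0, 0.001]]
ft_force: [-0.8, 0.4, 0.2]
finger_gap: 0.0427
```

```bash
python3 - <<'E'
from h import *
delta([.5362,-.028,.186],down(31.5)); s=r.state();print(s['ft_force'],s['finger_gap'])
im=cams.grab_frame("wrist"); cv2.imwrite("pics/d_wrist.png",im)
im=cams.grab_frame("side")[110:250,200:380]; cv2.imwrite("pics/d_side.png",cv2.resize(im,None,fx=4,fy=4,interpolation=cv2.INTER_CUBIC))
E
```

```text
t 2.62 pos [ 0.5367 -0.0279  0.1861] shift [-0.4  0.1  0.2] turn [-0.04  0.72 -0.05]
[-0.82033734  0.35220256  0.19593147] 0.042715350933006914
```

View pics/d_wrist.png

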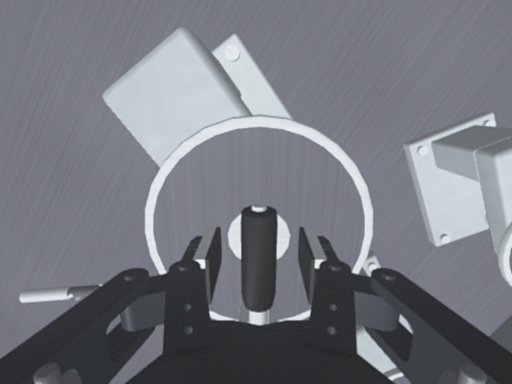

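View pics/d_side.png

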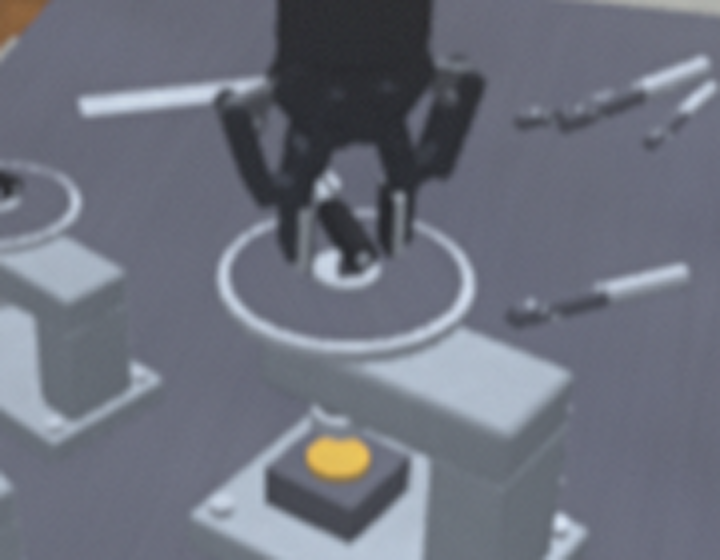

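The sleeve sits centred between the pads at x≈259, so I'll close.

>>> servo_tool([
  [0.85,0,0,0,0,0,0],
  [0.85,0,0,0,0,0,0],
  [0.85,0,0,0,0,0,0],
  [0.85,0,0,0,0,0,0],
], force=30)

```text
time_s: 3.05
ee_pos: [0.5365, -0.0282, 0.1868]
tcp_rot: [[0.847, -0.0, -0.532], [0.532, -0.001, 0.847], [-0.0, -1.0, -0.001]]
ft_force: [-3.7, -3.0, 2.0]
finger_gap: 0.0172
```

>>> servo_tool([
  [0.85,0,-5.2,-0.8,0,0,0],
  [0.85,0,-5.1,-0.8,0,0,0],
  [0.85,0,-5,-1.7,0,0,0],
  [0.85,0,-4.8,-2,0,0,0],
])

```text
time_s: 3.38
ee_pos: [0.5388, -0.0321, 0.2061]
tcp_rot: [[0.847, -0.003, -0.532], [0.532, 0.001, 0.847], [-0.002, -1.0, 0.002]]
ft_force: [-2.6, -2.7, -7.3]
finger_gap: 0.0166
```

>>> servo_tool([
  [0.85,0,-4.5,-2.7,0,0,0],
  [0.85,0,-4.3,-3,0,0,0],
  [0.85,0,-3.8,-3.6,0,0,0],
  [0.85,0,-3.6,-3.8,0,0,0],
])

```text
time_s: 3.72
ee_pos: [0.5457, -0.0431, 0.2226]
tcp_rot: [[0.847, -0.003, -0.532], [0.532, 0.001, 0.847], [-0.002, -1.0, 0.003]]
ft_force: [-4.5, 0.5, -7.1]
finger_gap: 0.0166
```

```bash
python3 - <<'E'
from h import *
s=r.state();print(s['time_s'],s['ee_pos'],s['ft_force'],s['finger_gap'])
im=cams.grab_frame("side")[90:230,200:380]; cv2.imwrite("pics/e_side.png",cv2.resize(im,None,fx=4,fy=4,interpolation=cv2.INTER_CUBIC))
E
```

```text
3.7167 [ 0.54566079 -0.04311893  0.22255066] [-4.48907108  0.48767409 -7.13790754] 0.01656892183352698
```

View pics/e_side.png

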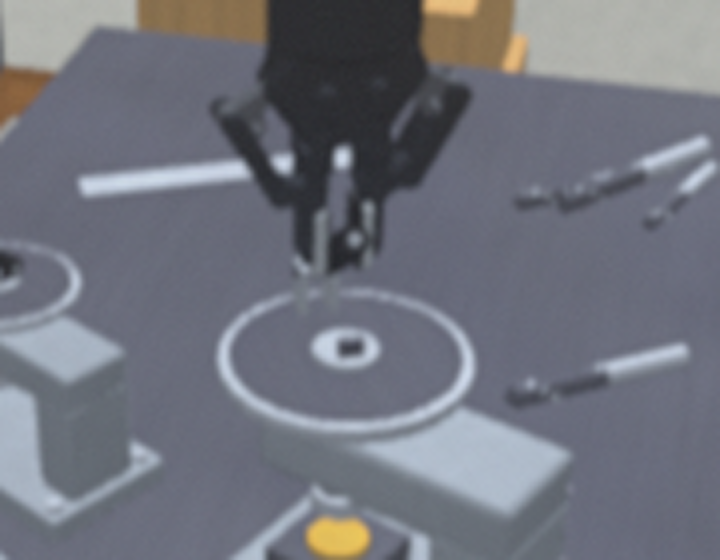

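The handle is rising in the grip: its free end is between the pads at (355,240). I'll carry on.

>>> servo_tool([
  [0.85,0,-3,-4.3,0,0,0],
  [0.85,0,-2.7,-4.5,0,0,0],
  [0.85,0,-2,-4.8,0,0,0],
  [0.85,0,-1.7,-5,0,0,0],
])

```text
time_s: 4.1
ee_pos: [0.5555, -0.0586, 0.2325]
tcp_rot: [[0.846, -0.003, -0.533], [0.533, 0.002, 0.846], [-0.001, -1.0, 0.003]]
ft_force: [-8.7, 2.4, -1.6]
finger_gap: 0.0165
```

>>> servo_tool([
  [0.85,0,-1,-5.1,0,0,0],
  [0.85,0,-0.6,-5.2,0,0,0],
  [0.85,0,0,-2,0,0,0],
  [0.85,0,0,0,0,0,0],
])

```text
time_s: 4.43
ee_pos: [0.5624, -0.0696, 0.2346]
tcp_rot: [[0.847, -0.001, -0.532], [0.532, 0.0, 0.847], [-0.001, -1.0, 0.001]]
ft_force: [-7.6, -0.2, 0.5]
finger_gap: 0.0161
```

```bash
python3 - <<'E'
from h import *
delta([.5623,-.0706,.233],down(31.5))
s=r.state();print(s['time_s'],s['ee_pos'],s['ft_force'],s['finger_gap'])
im=cams.grab_frame("side")[90:230,200:380]; cv2.imwrite("pics/f_side.png",cv2.resize(im,None,fx=4,fy=4,interpolation=cv2.INTER_CUBIC))
im=cams.grab_frame("scene")[60:220,190:350]; cv2.imwrite("pics/f_scene.png",cv2.resize(im,None,fx=3.7,fy=3.7,interpolation=cv2.INTER_CUBIC))
E
```

```text
t 4.43 pos [ 0.5624 -0.0696  0.2346] shift [-0.6  1.6 -0.8] turn [-0.06  0.66 -0.05]
4.4333 [ 0.56238689 -0.06963636  0.23461918] [-7.64352145 -0.19986361  0.52985529] 0.016107548948830312
```

View pics/f_side.png

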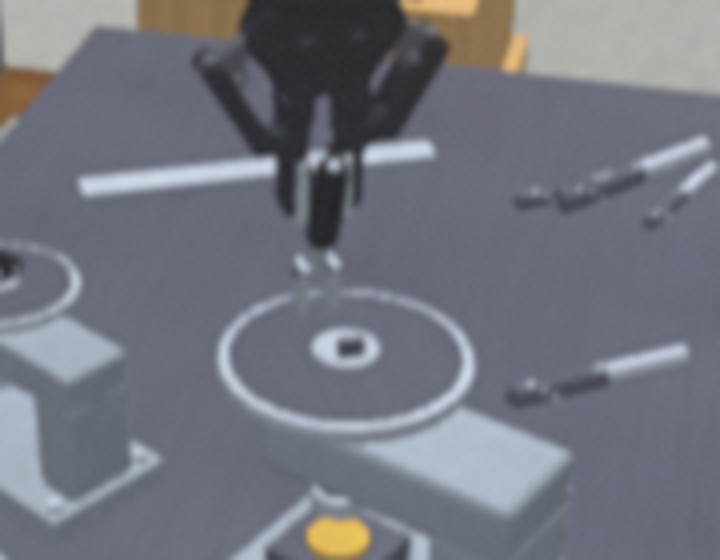

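View pics/f_scene.png

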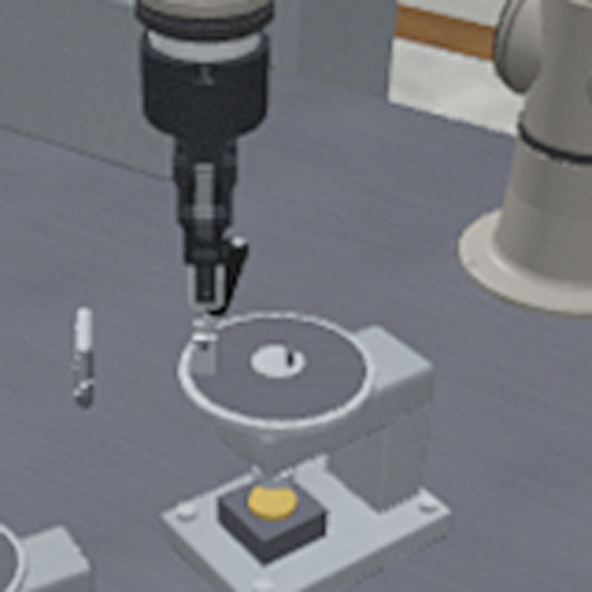

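```bash
python3 - <<'E'
from h import *
S,D=cam("scene"),cam("side")
s=lambda u,v:((u+.5)/3.7+190-.5,(v+.5)/3.7+60-.5); d=lambda u,v:((u+.5)/4+200-.5,(v+.5)/4+90-.5)
print(tri(S,s(238,243),D,d(330,162)))
print(tri(S,s(214,308),D,d(320,245)))
print(tri(S,s(206,322),D,d(317,262)))
hub=np.array([.5362,-.028,.178])
for ang in (-59,):
  A=np.radians(ang);u=np.array([np.cos(A),np.sin(A),0]);h=hub+.05*u+[0,0,.024]
  for phi in (60,70,80,90):
    p=np.radians(phi);e=h+np.array([-.075*np.cos(p)*u[0],-.075*np.cos(p)*u[1],.075*np.sin(p)])
    q=proj(S,[h,e]);w=proj(D,[h,e]);print(phi,e,((q+.5)-[190,60])*3.7,((w+.5)-[200,90])*4)
E
```

```text
(array([ 0.5530504 , -0.05226343,  0.27465478]), np.float64(0.0001302892053441232))
(array([ 0.55899354, -0.06580247,  0.22065788]), np.float64(0.005334758018139068))
(array([ 0.56111365, -0.07055873,  0.20801712]), np.float64(0.006890899259012515))
60 [ 0.54263798 -0.03871459  0.26695191] [[207.01294141 335.26327812]
 [264.73941529 253.14308878]] [[318.51285919 265.8320138 ]
 [344.22279509 190.73195242]]
70 [ 0.5487404  -0.04887073  0.27247695] [[207.01294141 335.26327812]
 [246.52833405 245.20552417]] [[318.51285919 265.8320138 ]
 [337.2188845  170.28425085]]
80 [ 0.55524425 -0.05969495  0.27586058] [[207.01294141 335.26327812]
 [226.91984918 240.1031368 ]] [[318.51285919 265.8320138 ]
 [329.71944955 153.21539704]]
90 [ 0.5619519  -0.07085837  0.277     ] [[207.01294141 335.26327812]
 [206.59875327 238.03994756]] [[318.51285919 265.8320138 ]
 [322.00341091 140.04702655]]
```

>>> servo_tool([
  [0.68,0,0,0,0,0,0],
  [0.68,0,0,0,0,0,0],
  [0.68,-0.6,1,2.5,-5,0,0],
  [0.68,0,0,2.5,-5,0,0],
  [0.68,0,0,2.5,-5,0,0],
])

```text
time_s: 4.95
ee_pos: [0.5603, -0.0639, 0.2337]
tcp_rot: [[0.847, 0.145, -0.512], [0.532, -0.222, 0.817], [0.005, -0.964, -0.265]]
ft_force: [0.1, 0.1, -0.7]
finger_gap: 0.0272
```

```bash
python3 - <<'E'
from h import *
s=r.state();print(s['time_s'],s['ee_pos'],s['tcp_rot'][:,1],s['ft_force'],s['finger_gap'])
im=cams.grab_frame("wrist"); cv2.imwrite("pics/g_wrist.png",im)
im=cams.grab_frame("scene")[60:220,190:350]; cv2.imwrite("pics/g_scene.png",cv2.resize(im,None,fx=3.7,fy=3.7,interpolation=cv2.INTER_CUBIC))
E
```

```text
4.95 [ 0.56033822 -0.06392751  0.23372256] [ 0.14515921 -0.22196533 -0.96418888] [ 0.09852121  0.08764555 -0.69547791] 0.027188537054858988
```

View pics/g_scene.png

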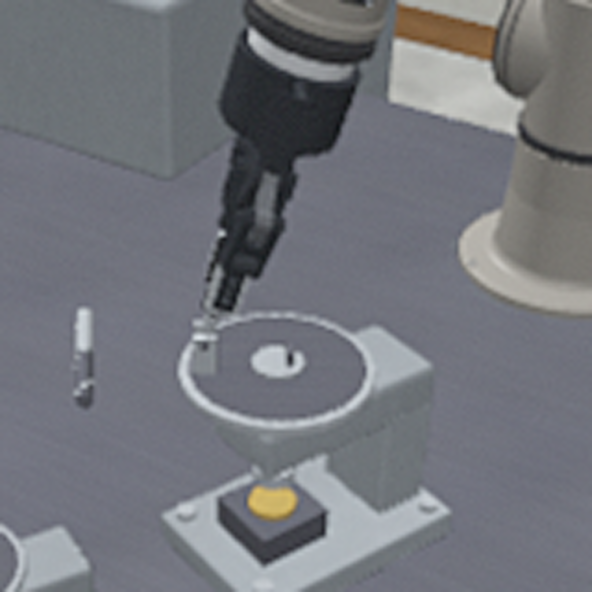

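View pics/g_wrist.png

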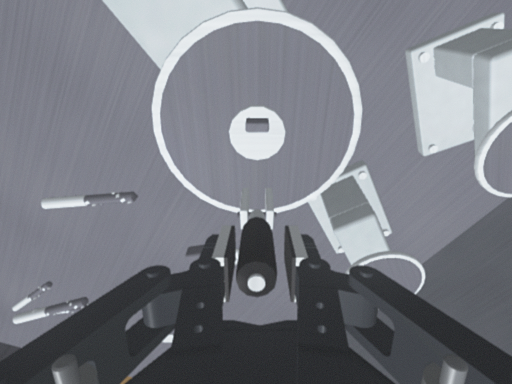

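>>> servo_tool([
  [0.85,0,0,0,0,0,0],
  [0.85,0,0,0,0,0,0],
  [0.85,0,0,0,0,0,0],
  [0.85,0,0,-2.7,5,0,0],
  [0.85,0,0,-2.7,5,0,0],
], force=50)

```text
time_s: 5.47
ee_pos: [0.5615, -0.0678, 0.2346]
tcp_rot: [[0.845, 0.046, -0.532], [0.534, -0.069, 0.843], [0.002, -0.997, -0.083]]
ft_force: [-5.4, -1.2, -3.7]
finger_gap: 0.017
```

>>> servo_tool([
  [0.85,0,0,-2.7,5,0,0],
  [0.85,0,0,-0.5,0,0,0],
  [0.85,0,0,0,0,0,0],
])

```text
time_s: 5.72
ee_pos: [0.5638, -0.0717, 0.2345]
tcp_rot: [[0.848, 0.0, -0.53], [0.53, 0.003, 0.848], [0.002, -1.0, 0.002]]
ft_force: [-4.2, 3.7, 6.5]
finger_gap: 0.0169
```

```bash
python3 - <<'E'
from h import *
s=r.state();print(s['time_s'],s['ee_pos'],s['tcp_rot'],s['ft_force'],s['moment'],s['finger_gap'])
im=cams.grab_frame("scene")[60:220,190:350]; cv2.imwrite("pics/i_scene.png",cv2.resize(im,None,fx=3.7,fy=3.7,interpolation=cv2.INTER_CUBIC))
im=cams.grab_frame("side")[90:230,200:380]; cv2.imwrite("pics/i_side.png",cv2.resize(im,None,fx=4,fy=4,interpolation=cv2.INTER_CUBIC))
E
```

```text
5.7167 [ 0.56375037 -0.07173595  0.23454486] [[ 8.47937549e-01  4.61016303e-04 -5.30095935e-01]
 [ 5.30092630e-01  2.89915529e-03  8.47934784e-01]
 [ 1.92774219e-03 -9.99995691e-01  2.21392128e-03]] [-4.20404874  3.68969288  6.51868881] [ 0.47452223  0.83006602 -0.01034192] 0.01688711160031492
```

View pics/i_scene.png

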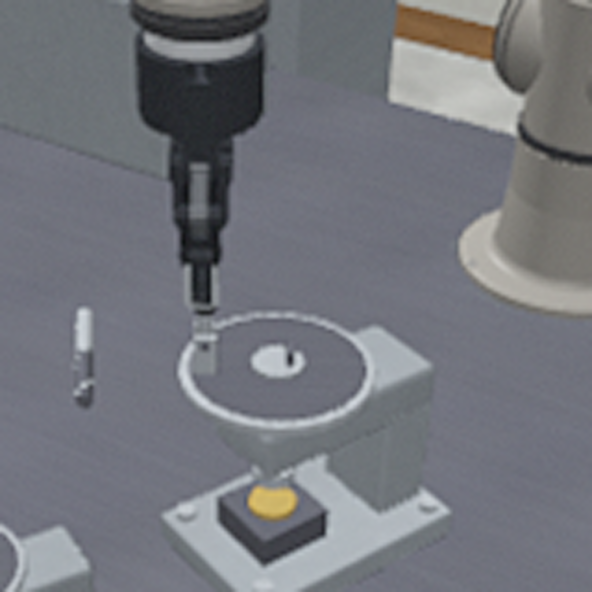

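View pics/i_side.png

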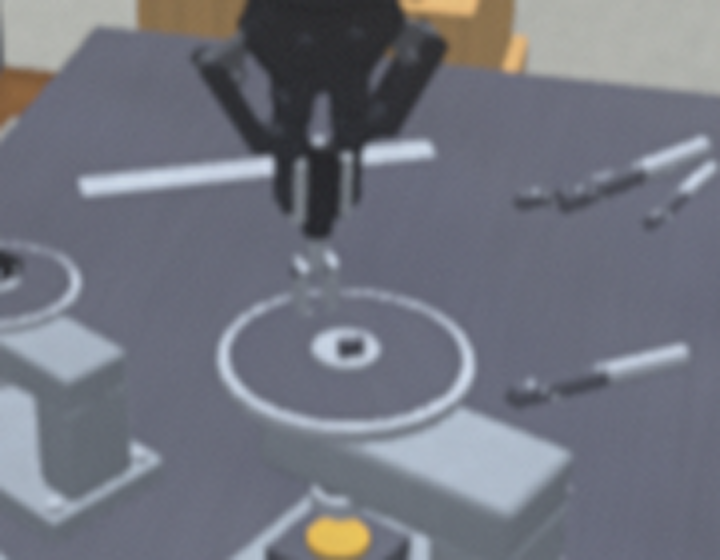

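```bash
cat >> h.py <<'E'
HUB=np.array([.5362,-.028])
def st():
    s=r.state(); p=s['ee_pos'][:2]-HUB; a=np.arctan2(p[1],p[0]); f=s['ft_force'][:2]
    tdir=np.array([np.sin(a),-np.cos(a)]); rad=np.array([np.cos(a),np.sin(a)])
    print("t %.2f R %.1f heading %.1f  drive %.1f (on handle, cw) radial %.1f fz %.1f gap %.4f z %.4f"%(s['time_s'],1e3*np.hypot(*p),np.degrees(a),-f@tdir,-f@rad,s['ft_force'][2],s['finger_gap'],s['ee_pos'][2]), "tilt",np.round(s['tcp_rot'][:,1],3),"xh %.1f"%np.degrees(np.arctan2(s['tcp_rot'][1,0],s['tcp_rot'][0,0])))
E
python3 - <<'E'
from h import *
st()
b=np.radians(np.arange(0,361,10))
for i in range(36): print(i*10,np.round(-50.3*(np.sin(b[i+1])-np.sin(b[i])),1),np.round(-50.3*(np.cos(b[i+1])-np.cos(b[i])),1))
E
```

```text
t 5.82 R 51.5 heading -57.7  drive -2.9 (on handle, cw) radial 3.4 fz 6.2 gap 0.0166 z 0.2346 tilt [ 0.001  0.001 -1.   ] xh 32.1
0 -8.7 0.8
10 -8.5 2.3
20 -7.9 3.7
30 -7.2 5.0
40 -6.2 6.2
50 -5.0 7.2
60 -3.7 7.9
70 -2.3 8.5
80 -0.8 8.7
90 0.8 8.7
100 2.3 8.5
110 3.7 7.9
120 5.0 7.2
130 6.2 6.2
140 7.2 5.0
150 7.9 3.7
160 8.5 2.3
170 8.7 0.8
180 8.7 -0.8
190 8.5 -2.3
200 7.9 -3.7
210 7.2 -5.0
220 6.2 -6.2
230 5.0 -7.2
240 3.7 -7.9
250 2.3 -8.5
260 0.8 -8.7
270 -0.8 -8.7
280 -2.3 -8.5
290 -3.7 -7.9
300 -5.0 -7.2
310 -6.2 -6.2
320 -7.2 -5.0
330 -7.9 -3.7
340 -8.5 -2.3
350 -8.7 -0.8
```

>>> servo_tool([
  [0.85,0,0,0,0,0,0],
  [0.85,-8.7,1.2,0,0,0,0],
  [0.85,-8.5,2.3,0,0,0,0],
], force=80)

```text
time_s: 6.07
ee_pos: [0.5524, -0.0777, 0.2342]
tcp_rot: [[0.846, 0.012, -0.532], [0.532, 0.005, 0.847], [0.013, -1.0, -0.002]]
ft_force: [1.0, 21.4, 32.6]
finger_gap: 0.0162
```

```bash
python3 -c "
from h import *
st()"
```

```text
t 6.07 R 52.3 heading -71.9  drive 7.6 (on handle, cw) radial 20.0 fz 32.6 gap 0.0162 z 0.2342 tilt [ 0.012  0.005 -1.   ] xh 32.2
```

I put the second component in the wrong column, which pressed 3.5 mm downward. Undoing that now.

>>> servo_tool([
  [0.85,0,-3.5,3.1,0,0,0],
  [0.85,0,0,0,0,0,0],
])

```text
time_s: 6.23
ee_pos: [0.5489, -0.0777, 0.2347]
tcp_rot: [[0.847, 0.006, -0.532], [0.532, 0.0, 0.847], [0.005, -1.0, -0.003]]
ft_force: [2.2, 1.6, 2.4]
finger_gap: 0.0158
```

```bash
python3 -c "
from h import *
st()"
```

```text
t 6.23 R 51.3 heading -75.7  drive 2.6 (on handle, cw) radial 1.0 fz 2.4 gap 0.0158 z 0.2347 tilt [ 0.006  0.    -1.   ] xh 32.1
```

>>> servo_tool([
  [0.85,-7.9,0,3.7,0,0,0],
  [0.85,-7.2,0,5,0,0,0],
  [0.85,-6.2,0,6.2,0,0,0],
  [0.85,-5,0,7.2,0,0,0],
])

```text
time_s: 6.57
ee_pos: [0.5158, -0.0745, 0.2347]
tcp_rot: [[0.847, 0.008, -0.531], [0.531, -0.002, 0.847], [0.006, -1.0, -0.007]]
ft_force: [6.7, -3.3, -0.6]
finger_gap: 0.0163
```

```bash
python3 -c "
from h import *
st()"
```

```text
t 6.57 R 50.8 heading -113.7  drive 7.4 (on handle, cw) radial -0.3 fz -0.6 gap 0.0163 z 0.2347 tilt [ 0.008 -0.002 -1.   ] xh 32.1
```

>>> servo_tool([
  [0.85,-3.7,0,7.9,0,0,0],
  [0.85,-2.3,0,8.5,0,0,0],
  [0.85,-0.8,0,8.7,0,0,0],
  [0.85,0.8,0,8.7,0,0,0],
])

```text
time_s: 6.9
ee_pos: [0.4914, -0.05, 0.2347]
tcp_rot: [[0.847, 0.005, -0.531], [0.531, -0.005, 0.847], [0.002, -1.0, -0.007]]
ft_force: [2.7, -8.5, 1.8]
finger_gap: 0.0164
```

```bash
python3 -c "
from h import *
st()
im=cams.grab_frame('side')[110:250,200:380]; cv2.imwrite('pics/j_side.png',cv2.resize(im,None,fx=4,fy=4,interpolation=cv2.INTER_CUBIC))
"
```

```text
t 6.90 R 49.9 heading -153.8  drive 8.8 (on handle, cw) radial -1.4 fz 1.8 gap 0.0164 z 0.2347 tilt [ 0.005 -0.005 -1.   ] xh 32.1
```

View pics/j_side.png

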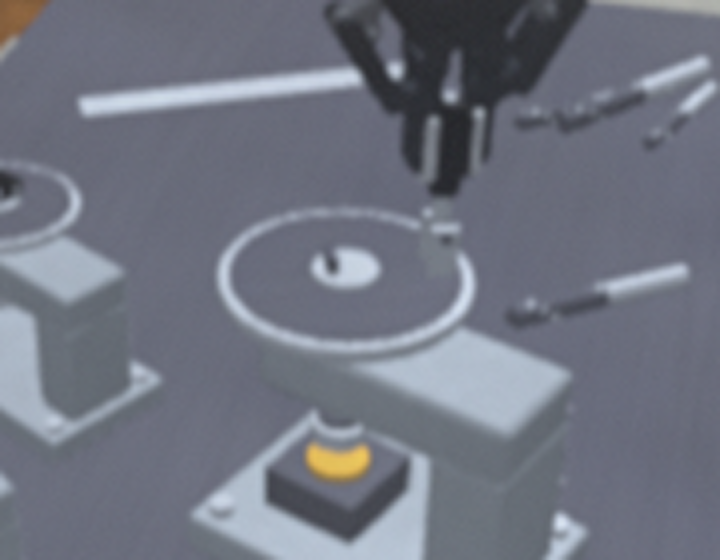

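>>> servo_tool([
  [0.85,2.3,0,8.5,0,0,0],
  [0.85,3.7,0,7.9,0,0,0],
])

```text
time_s: 7.12
ee_pos: [0.4871, -0.0328, 0.2346]
tcp_rot: [[0.847, 0.003, -0.531], [0.531, -0.004, 0.847], [-0.0, -1.0, -0.005]]
ft_force: [-1.2, -8.4, 6.7]
finger_gap: 0.016
```

```bash
python3 -c "
from h import *
st()"
```

```text
t 7.12 R 49.4 heading -174.5  drive 8.3 (on handle, cw) radial -2.0 fz 6.7 gap 0.0160 z 0.2346 tilt [ 0.003 -0.004 -1.   ] xh 32.1
```

>>> servo_tool([
  [0.85,5,0,7.2,0,0,0],
])

```text
time_s: 7.2
ee_pos: [0.4872, -0.0236, 0.2346]
tcp_rot: [[0.847, 0.002, -0.531], [0.531, -0.004, 0.847], [-0.0, -1.0, -0.004]]
ft_force: [-1.5, -8.5, 6.7]
finger_gap: 0.0159
```

```bash
python3 -c "
from h import *
st()
im=cams.grab_frame('side')[180:240,250:320]; cv2.imwrite('pics/k_side.png',cv2.resize(im,None,fx=9,fy=9,interpolation=cv2.INTER_CUBIC))
"
```

```text
t 7.20 R 49.2 heading 174.9  drive 8.6 (on handle, cw) radial -0.7 fz 6.7 gap 0.0159 z 0.2346 tilt [ 0.002 -0.004 -1.   ] xh 32.1
```

View pics/k_side.png

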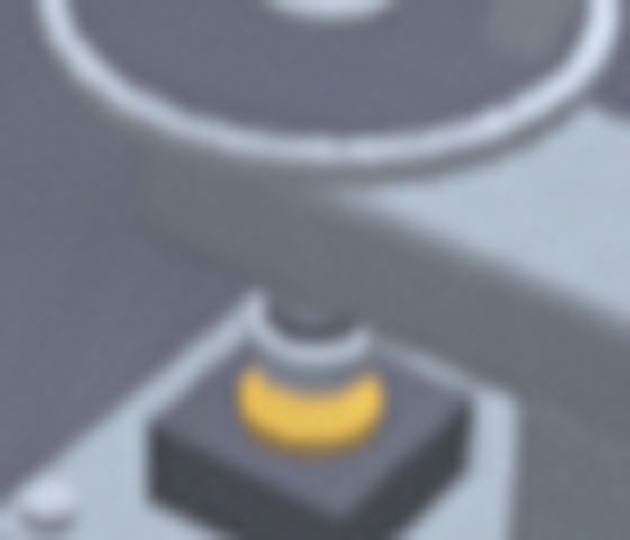

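```bash
python3 - <<'E'
from h import *
D=cam("side"); t=np.linspace(0,6.28,400)
def low(R,z): return ((proj(D,np.c_[HUB[0]+R*np.cos(t),HUB[1]+R*np.sin(t),0*t+z])+.5-[250,180])*9)
for z in (.045,.05,.055,.06,.065,.07): print(z,"foot r16 bottom",low(.016,z)[:,1].max().round(0),"blank r18 bottom",low(.018,z)[:,1].max().round(0),"hole r19 ",low(.018,z)[:,0].min().round(),low(.018,z)[:,0].max().round())
E
```

```text
0.045 foot r16 bottom 463.0 blank r18 bottom 468.0 hole r19  240.0 383.0
0.05 foot r16 bottom 448.0 blank r18 bottom 453.0 hole r19  241.0 384.0
0.055 foot r16 bottom 432.0 blank r18 bottom 437.0 hole r19  241.0 385.0
0.06 foot r16 bottom 417.0 blank r18 bottom 422.0 hole r19  242.0 385.0
0.065 foot r16 bottom 401.0 blank r18 bottom 406.0 hole r19  242.0 386.0
0.07 foot r16 bottom 385.0 blank r18 bottom 390.0 hole r19  242.0 387.0
```

>>> servo_tool([
  [0.85,6.2,0,6.2,0,0,0],
  [0.85,7.2,0,5,0,0,0],
  [0.85,7.9,0,3.7,0,0,0],
  [0.85,8.5,0,2.3,0,0,0],
])

```text
time_s: 7.58
ee_pos: [0.5028, 0.0075, 0.2346]
tcp_rot: [[0.847, 0.0, -0.532], [0.532, -0.003, 0.847], [-0.001, -1.0, -0.002]]
ft_force: [-4.7, -7.7, 8.0]
finger_gap: 0.0166
```

```bash
python3 -c "
from h import *
st()"
```

```text
t 7.58 R 48.8 heading 133.2  drive 8.7 (on handle, cw) radial 2.4 fz 8.0 gap 0.0166 z 0.2346 tilt [ 0.    -0.003 -1.   ] xh 32.1
```

>>> servo_tool([
  [0.85,8.7,0,0.8,0,0,0],
  [0.85,8.7,0,-0.8,0,0,0],
  [0.85,8.5,0,-2.3,0,0,0],
])

```text
time_s: 7.83
ee_pos: [0.5257, 0.0198, 0.2346]
tcp_rot: [[0.847, -0.001, -0.532], [0.532, -0.002, 0.847], [-0.002, -1.0, -0.001]]
ft_force: [-6.7, -6.9, 10.3]
finger_gap: 0.0163
```

```bash
python3 -c "
from h import *
st()"
```

```text
t 7.83 R 48.9 heading 102.4  drive 8.1 (on handle, cw) radial 5.3 fz 10.3 gap 0.0163 z 0.2346 tilt [-0.001 -0.002 -1.   ] xh 32.1
```

>>> servo_tool([
  [0.85,7.9,0,-3.7,0,0,0],
  [0.85,7.2,0,-5,0,0,0],
])

```text
time_s: 8.0
ee_pos: [0.5428, 0.0207, 0.2346]
tcp_rot: [[0.847, -0.002, -0.532], [0.532, -0.001, 0.847], [-0.002, -1.0, -0.0]]
ft_force: [-8.5, -4.3, 10.9]
finger_gap: 0.0163
```

```bash
python3 -c "
from h import *
st()
im=cams.grab_frame('side')[180:240,250:320]; cv2.imwrite('pics/l_side.png',cv2.resize(im,None,fx=9,fy=9,interpolation=cv2.INTER_CUBIC))
"
```

```text
t 8.00 R 49.1 heading 82.2  drive 7.8 (on handle, cw) radial 5.4 fz 10.9 gap 0.0163 z 0.2346 tilt [-0.002 -0.001 -1.   ] xh 32.1
```

View pics/l_side.png

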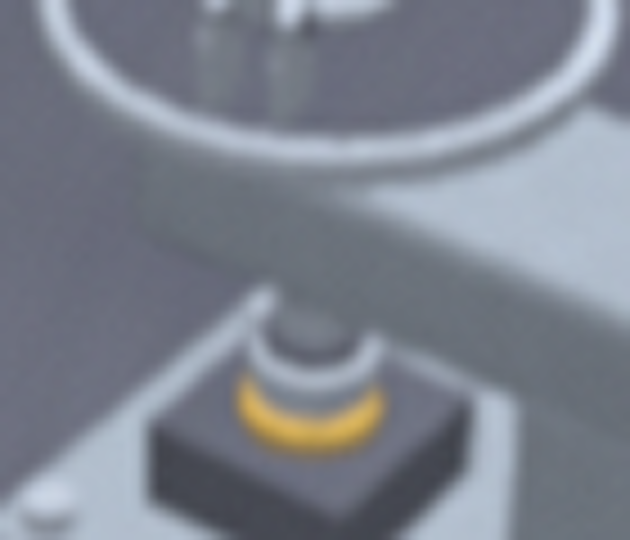

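>>> servo_tool([
  [0.85,6.2,-0.5,-6.2,0,0,0],
  [0.85,5,-0.5,-7.2,0,0,0],
])

```text
time_s: 8.22
ee_pos: [0.5585, 0.0161, 0.2347]
tcp_rot: [[0.847, -0.004, -0.532], [0.532, 0.001, 0.847], [-0.003, -1.0, 0.003]]
ft_force: [-9.0, 0.0, 2.3]
finger_gap: 0.0163
```

```bash
python3 -c "
from h import *
st()
b=np.radians(np.arange(240,420,5))
for i in range(35): print(240+i*5,np.round(-50*(np.sin(b[i+1])-np.sin(b[i])),1),np.round(-50*(np.cos(b[i+1])-np.cos(b[i])),1))
"
```

```text
t 8.22 R 49.4 heading 63.1  drive 8.0 (on handle, cw) radial 4.0 fz 2.3 gap 0.0163 z 0.2347 tilt [-0.004  0.001 -1.   ] xh 32.2
240 2.0 -3.9
245 1.7 -4.0
250 1.3 -4.2
255 0.9 -4.3
260 0.6 -4.3
265 0.2 -4.4
270 -0.2 -4.4
275 -0.6 -4.3
280 -0.9 -4.3
285 -1.3 -4.2
290 -1.7 -4.0
295 -2.0 -3.9
300 -2.3 -3.7
305 -2.7 -3.5
310 -2.9 -3.2
315 -3.2 -2.9
320 -3.5 -2.7
325 -3.7 -2.3
330 -3.9 -2.0
335 -4.0 -1.7
340 -4.2 -1.3
345 -4.3 -0.9
350 -4.3 -0.6
355 -4.4 -0.2
360 -4.4 0.2
365 -4.3 0.6
370 -4.3 0.9
375 -4.2 1.3
380 -4.0 1.7
385 -3.9 2.0
390 -3.7 2.3
395 -3.5 2.7
400 -3.2 2.9
405 -2.9 3.2
410 -2.7 3.5
```

>>> servo_tool([
  [0.85,2,0,-3.9,0,0,0],
  [0.85,1.7,0,-4,0,0,0],
  [0.85,1.3,0,-4.2,0,0,0],
])

```text
time_s: 8.47
ee_pos: [0.5695, 0.0089, 0.2347]
tcp_rot: [[0.847, -0.003, -0.532], [0.532, 0.002, 0.847], [-0.002, -1.0, 0.004]]
ft_force: [-8.5, 3.1, 5.9]
finger_gap: 0.0164
```

```bash
python3 -c "
from h import *
st()"
```

```text
t 8.47 R 49.7 heading 47.9  drive 8.4 (on handle, cw) radial 3.3 fz 5.9 gap 0.0164 z 0.2347 tilt [-0.003  0.002 -1.   ] xh 32.1
```

>>> servo_tool([
  [0.85,0.9,0,-4.3,0,0,0],
  [0.85,0.6,0,-4.3,0,0,0],
])

```text
time_s: 8.63
ee_pos: [0.5753, 0.0029, 0.2347]
tcp_rot: [[0.847, -0.003, -0.532], [0.532, 0.003, 0.847], [-0.001, -1.0, 0.004]]
ft_force: [-7.4, 5.3, 6.3]
finger_gap: 0.0162
```

```bash
python3 -c "
from h import *
st()
im=cams.grab_frame('side')[180:240,250:320]; cv2.imwrite('pics/m_side.png',cv2.resize(im,None,fx=9,fy=9,interpolation=cv2.INTER_CUBIC))
"
```

```text
t 8.63 R 49.9 heading 38.3  drive 8.8 (on handle, cw) radial 2.5 fz 6.3 gap 0.0162 z 0.2347 tilt [-0.003  0.003 -1.   ] xh 32.2
```

View pics/m_side.png

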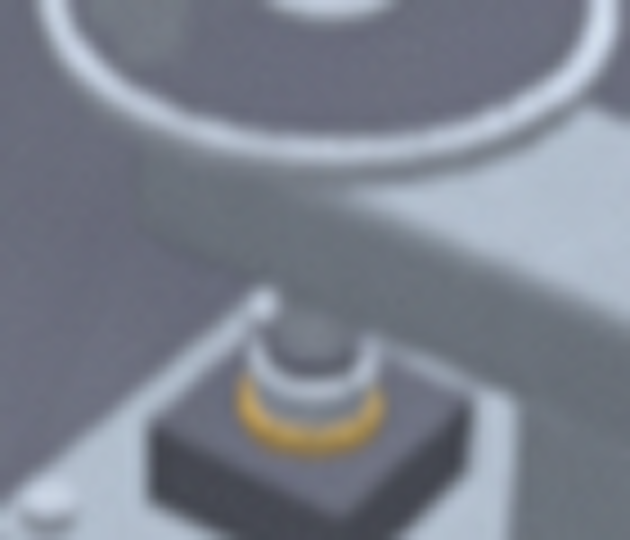

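>>> servo_tool([
  [0.85,0.2,0,-4.4,0,0,0],
  [0.85,-0.2,0,-4.4,0,0,0],
])

```text
time_s: 8.85
ee_pos: [0.5799, -0.0036, 0.2347]
tcp_rot: [[0.846, -0.003, -0.533], [0.533, 0.005, 0.846], [-0.0, -1.0, 0.006]]
ft_force: [-8.1, 8.7, 5.1]
finger_gap: 0.0161
```

```bash
python3 -c "
from h import *
st()"
```

```text
t 8.85 R 50.1 heading 29.2  drive 11.6 (on handle, cw) radial 2.8 fz 5.1 gap 0.0161 z 0.2347 tilt [-0.003  0.005 -1.   ] xh 32.2
```

>>> servo_tool([
  [0.85,-0.6,0,-4.3,0,0,0],
])

```text
time_s: 8.93
ee_pos: [0.5819, -0.0072, 0.2347]
tcp_rot: [[0.846, -0.003, -0.533], [0.533, 0.005, 0.846], [0.001, -1.0, 0.006]]
ft_force: [-5.8, 8.9, 5.8]
finger_gap: 0.016
```

```bash
python3 -c "
from h import *
st()"
```

```text
t 8.93 R 50.2 heading 24.5  drive 10.6 (on handle, cw) radial 1.6 fz 5.8 gap 0.0160 z 0.2347 tilt [-0.003  0.005 -1.   ] xh 32.2
```

>>> servo_tool([
  [0.85,-0.9,0,-4.3,0,0,0],
])

```text
time_s: 9.02
ee_pos: [0.5835, -0.0109, 0.2347]
tcp_rot: [[0.846, -0.003, -0.533], [0.533, 0.006, 0.846], [0.001, -1.0, 0.007]]
ft_force: [-6.7, 11.1, 5.1]
finger_gap: 0.0161
```

```bash
python3 -c "
from h import *
st()"
```

```text
t 9.02 R 50.3 heading 19.9  drive 12.7 (on handle, cw) radial 2.6 fz 5.1 gap 0.0161 z 0.2347 tilt [-0.003  0.006 -1.   ] xh 32.2
```

>>> servo_tool([
  [0.85,-1.3,0,-4.2,0,0,0],
])

```text
time_s: 9.1
ee_pos: [0.5848, -0.0147, 0.2347]
tcp_rot: [[0.846, -0.002, -0.533], [0.533, 0.007, 0.846], [0.002, -1.0, 0.007]]
ft_force: [-4.8, 13.0, 4.8]
finger_gap: 0.0161
```

```bash
python3 -c "
from h import *
st()
im=cams.grab_frame('side')[180:240,250:320]; cv2.imwrite('pics/n_side.png',cv2.resize(im,None,fx=9,fy=9,interpolation=cv2.INTER_CUBIC))
"
```

```text
t 9.10 R 50.4 heading 15.2  drive 13.8 (on handle, cw) radial 1.2 fz 4.8 gap 0.0161 z 0.2347 tilt [-0.002  0.007 -1.   ] xh 32.2
```

View pics/n_side.png

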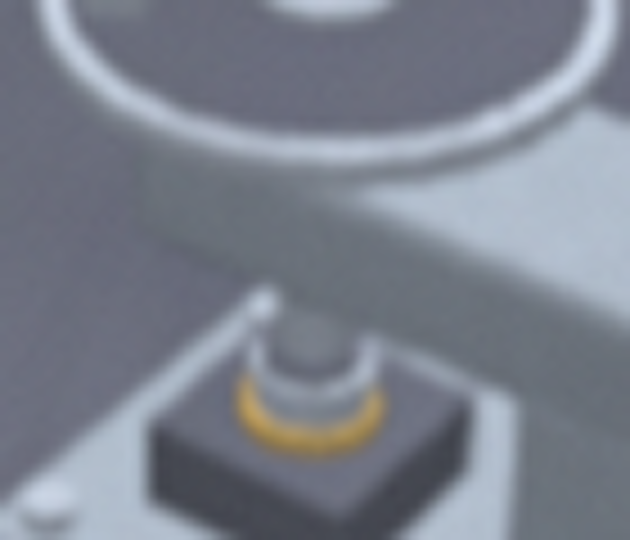

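```bash
python3 -c "
from h import *
for i in range(5):
    st(); cams.grab_frame('side')
st()"
```

```text
t 9.15 R 50.5 heading 14.0  drive 11.0 (on handle, cw) radial 2.6 fz 5.2 gap 0.0160 z 0.2347 tilt [-0.001  0.006 -1.   ] xh 32.2
t 9.20 R 50.4 heading 14.1  drive 10.0 (on handle, cw) radial 2.1 fz 4.7 gap 0.0162 z 0.2347 tilt [-0.001  0.005 -1.   ] xh 32.2
t 9.25 R 50.5 heading 14.1  drive 8.9 (on handle, cw) radial 2.7 fz 4.1 gap 0.0160 z 0.2347 tilt [-0.001  0.005 -1.   ] xh 32.2
t 9.30 R 50.4 heading 14.1  drive 9.4 (on handle, cw) radial 3.2 fz 4.4 gap 0.0161 z 0.2347 tilt [-0.001  0.005 -1.   ] xh 32.2
t 9.35 R 50.4 heading 14.1  drive 8.6 (on handle, cw) radial 2.0 fz 3.7 gap 0.0158 z 0.2347 tilt [-0.001  0.005 -1.   ] xh 32.2
t 9.40 R 50.4 heading 14.2  drive 8.8 (on handle, cw) radial 1.6 fz 4.2 gap 0.0164 z 0.2347 tilt [-0.001  0.005 -1.   ] xh 32.2
```

>>> servo_tool([
  [0.85,0.7,0,2,0,0,0],
  [0.85,0.7,0,2,0,0,0],
])

```text
time_s: 9.57
ee_pos: [0.5848, -0.0144, 0.2347]
tcp_rot: [[0.847, 0.0, -0.532], [0.532, -0.001, 0.847], [-0.0, -1.0, -0.001]]
ft_force: [-2.7, -4.2, 3.2]
finger_gap: 0.0163
```

```bash
python3 -c "
from h import *
st()"
```

```text
t 9.57 R 50.4 heading 15.6  drive -3.3 (on handle, cw) radial 3.7 fz 3.2 gap 0.0163 z 0.2347 tilt [ 0.    -0.001 -1.   ] xh 32.1
```

>>> servo_tool([
  [0.85,0.4,0,1,0,0,0],
])

```text
time_s: 9.65
ee_pos: [0.5845, -0.0134, 0.2347]
tcp_rot: [[0.847, 0.0, -0.532], [0.532, -0.001, 0.847], [-0.0, -1.0, -0.001]]
ft_force: [-3.2, -4.0, 3.5]
finger_gap: 0.016
```

```bash
python3 -c "
from h import *
st()"
```

```text
t 9.65 R 50.4 heading 16.9  drive -2.9 (on handle, cw) radial 4.3 fz 3.5 gap 0.0160 z 0.2347 tilt [ 0.    -0.001 -1.   ] xh 32.1
```

>>> servo_tool([
  [0.85,0.4,0,1,0,0,0],
])

```text
time_s: 9.73
ee_pos: [0.5842, -0.0124, 0.2347]
tcp_rot: [[0.847, 0.0, -0.532], [0.532, -0.001, 0.847], [-0.001, -1.0, -0.001]]
ft_force: [-3.6, -4.0, 4.9]
finger_gap: 0.0158
```

```bash
python3 -c "
from h import *
st()"
```

```text
t 9.73 R 50.4 heading 18.0  drive -2.7 (on handle, cw) radial 4.7 fz 4.9 gap 0.0158 z 0.2347 tilt [ 0.    -0.001 -1.   ] xh 32.1
```

>>> servo_tool([
  [0.85,0.6,0,1.4,0,0,0],
  [0.85,0.5,0,1.4,0,0,0],
  [0.85,0.5,0,1.5,0,0,0],
])

```text
time_s: 9.98
ee_pos: [0.5827, -0.0084, 0.2347]
tcp_rot: [[0.847, -0.001, -0.531], [0.531, -0.002, 0.847], [-0.002, -1.0, -0.001]]
ft_force: [-6.3, -7.2, 5.3]
finger_gap: 0.0162
```

```bash
python3 -c "
from h import *
st()"
```

```text
t 9.98 R 50.4 heading 22.9  drive -4.2 (on handle, cw) radial 8.6 fz 5.3 gap 0.0162 z 0.2347 tilt [-0.001 -0.002 -1.   ] xh 32.1
```

>>> servo_tool([
  [0.85,0.4,0,1,0,0,0],
])

```text
time_s: 10.07
ee_pos: [0.5823, -0.0074, 0.2347]
tcp_rot: [[0.847, -0.002, -0.531], [0.531, -0.002, 0.847], [-0.003, -1.0, -0.001]]
ft_force: [-7.1, -6.7, 5.9]
finger_gap: 0.0161
```

```bash
python3 -c "
from h import *
st(); cams.grab_frame('side'); st(); cams.grab_frame('side');st()"
```

```text
t 10.07 R 50.5 heading 24.1  drive -3.2 (on handle, cw) radial 9.2 fz 5.9 gap 0.0161 z 0.2347 tilt [-0.002 -0.002 -1.   ] xh 32.1
t 10.12 R 50.4 heading 24.2  drive -3.5 (on handle, cw) radial 8.0 fz 5.6 gap 0.0161 z 0.2347 tilt [-0.002 -0.002 -1.   ] xh 32.1
t 10.17 R 50.4 heading 24.2  drive -2.8 (on handle, cw) radial 8.3 fz 5.7 gap 0.0158 z 0.2347 tilt [-0.002 -0.002 -1.   ] xh 32.1
```

>>> servo_tool([
  [0.5,0,0,0,0,0,0],
  [0.4,0,0,0,0,0,0],
  [0.4,0,-25,0,0,0,0],
  [0.4,0,-40,0,0,0,0],
  [0.4,0,0,0,0,0,0],
])

```text
time_s: 10.58
ee_pos: [0.5857, -0.0057, 0.3064]
tcp_rot: [[0.846, 0.012, -0.532], [0.532, -0.001, 0.846], [0.01, -1.0, -0.007]]
ft_force: [0.4, -0.4, 0.5]
finger_gap: 0.0515
```

```bash
python3 - <<'E'
from h import *
import pickle
st(); pickle.dump(cam("wrist"),open("w2.pkl","wb"))
im=cams.grab_frame("wrist"); cv2.imwrite("pics/o_wrist.png",cv2.resize(im,(768,576)))
im=cams.grab_frame("side")[90:240,220:370]; cv2.imwrite("pics/o_side.png",cv2.resize(im,None,fx=4,fy=4,interpolation=cv2.INTER_CUBIC))
E
```

```text
t 10.58 R 54.3 heading 24.3  drive -0.5 (on handle, cw) radial -0.2 fz 0.5 gap 0.0515 z 0.3064 tilt [ 0.012 -0.001 -1.   ] xh 32.2
```

View pics/o_wrist.png

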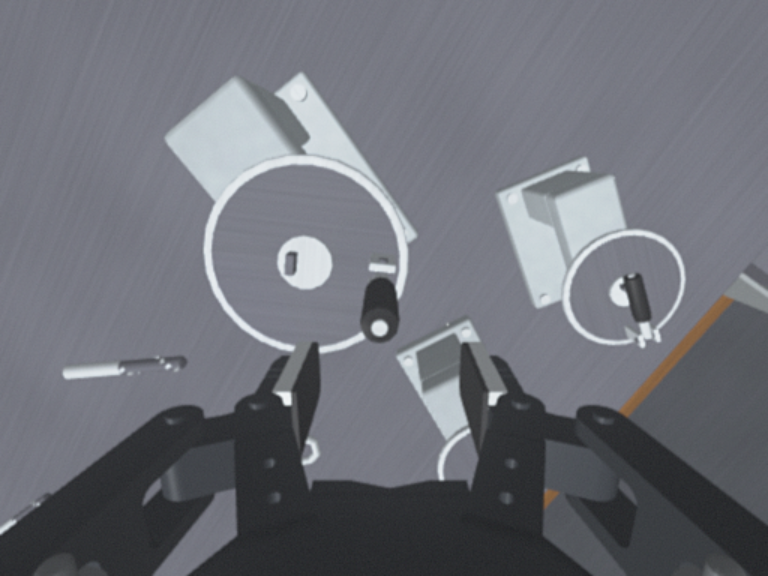

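View pics/o_side.png

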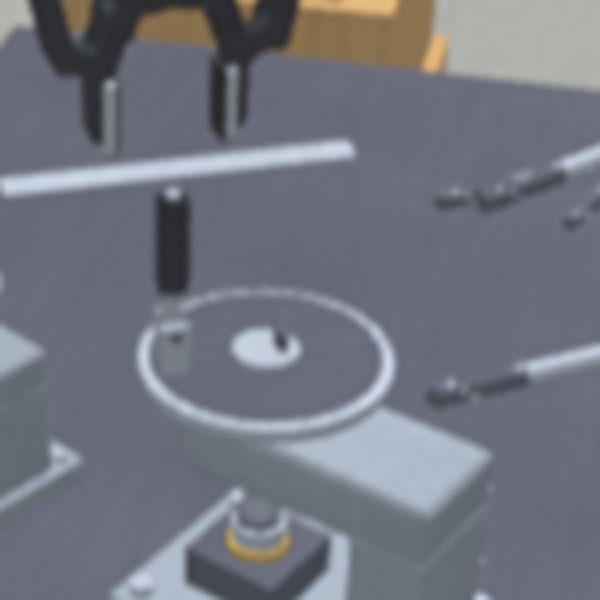

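```bash
python3 - <<'E'
from h import *
import pickle
W=pickle.load(open("w2.pkl","rb"))
w=lambda u,v:((u+.5)/1.5-.5,(v+.5)/1.5-.5)
p=onz(W,w(379,328),.277);d=p[:2]-HUB;print(p,np.hypot(*d),np.degrees(np.arctan2(d[1],d[0])))
q=onz(W,w(305,262),.180);print(q)
S,D=cam("scene"),cam("side")
print(onz(D,((174+.5)/4+219.5,(192+.5)/4+89.5),.277))
H=26.
u=np.array([np.cos(np.radians(H)),np.sin(np.radians(H))])
t=HUB+u*(.05+.045); delta(np.r_[t,.3064],down(H))
E
```

```text
[ 0.58099191 -0.0065969   0.277     ] 0.04964279898763279 25.54005707856279
[ 0.53547292 -0.02775711  0.18      ]
[ 0.58086445 -0.00701617  0.277     ]
t 10.68 pos [ 0.584  -0.0055  0.301 ] shift [42.  -5.3 -3.8] turn [0.11 6.16 0.24]
```

>>> servo_tool([
  [0.4,21,0,-2,0,0,0],
  [0.4,21,0,-2,0,6.5,0],
  [1,0,0,0,0,0,0],
  [1,0,0,0,0,0,0],
  [1,0,0,0,0,0,0],
], force=30)

```text
time_s: 11.1
ee_pos: [0.62, 0.0132, 0.298]
tcp_rot: [[0.901, -0.002, -0.435], [0.435, 0.0, 0.901], [-0.002, -1.0, 0.001]]
ft_force: [-0.9, 0.3, 0.3]
finger_gap: 0.015
```

>>> servo_tool([
  [1,0,20,0,0,0,0],
  [1,0,34,0,0,0,0],
  [1,0,0,0,0,0,0],
])

```text
time_s: 11.35
ee_pos: [0.617, 0.0131, 0.2391]
tcp_rot: [[0.901, -0.011, -0.433], [0.434, 0.001, 0.901], [-0.01, -1.0, 0.006]]
ft_force: [-1.0, 0.1, -1.0]
finger_gap: 0.0001
```

```bash
python3 - <<'E'
from h import *
st()
H=25.5
u=np.array([np.cos(np.radians(H)),np.sin(np.radians(H))])
t=HUB+u*.05; delta(np.r_[t,.202],down(H))
im=cams.grab_frame("side")[90:240,220:370]; cv2.imwrite("pics/p_side.png",cv2.resize(im,None,fx=4,fy=4,interpolation=cv2.INTER_CUBIC))
im=cams.grab_frame("scene")[60:220,190:350]; cv2.imwrite("pics/p_scene.png",cv2.resize(im,None,fx=3.7,fy=3.7,interpolation=cv2.INTER_CUBIC))
E
```

```text
t 11.35 R 90.7 heading 27.0  drive 0.5 (on handle, cw) radial 0.8 fz -1.0 gap 0.0001 z 0.2391 tilt [-0.011  0.001 -1.   ] xh 25.7
t 11.35 pos [0.617  0.0131 0.2391] shift [-40.3  37.5  -2.4] turn [-0.35  0.19 -0.55]
```

View pics/p_side.png

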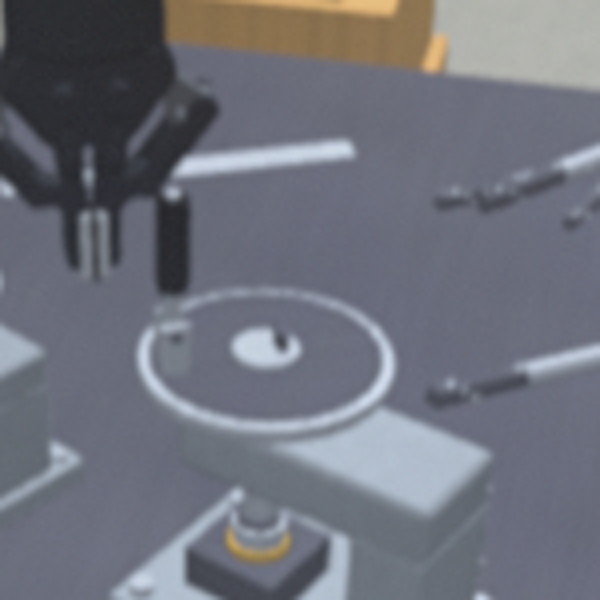

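View pics/p_scene.png

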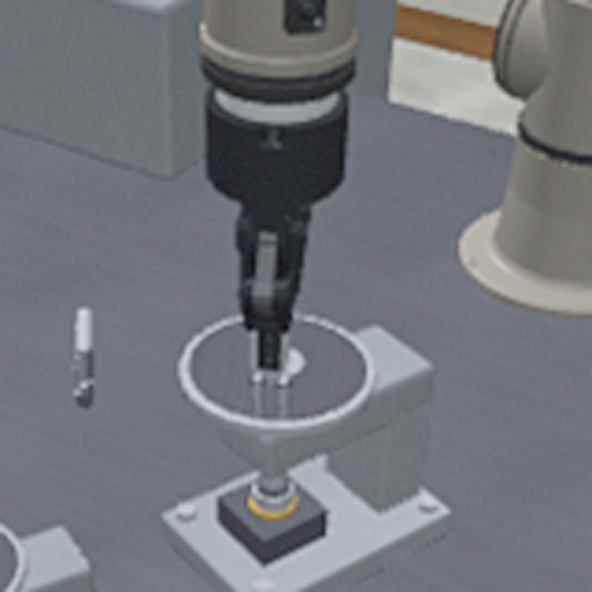

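>>> servo_tool([
  [1,-8,0,-2.4,0,0,0],
  [1,-8,0,0,0,0,0],
  [1,-8,0,0,0,0,0],
  [1,-8,0.5,0,0,0,0],
  [1,-8,0.5,0,0,0,0],
])

```text
time_s: 11.87
ee_pos: [0.5852, -0.0068, 0.2455]
tcp_rot: [[0.902, 0.002, -0.433], [0.433, -0.0, 0.902], [0.002, -1.0, -0.001]]
ft_force: [1.1, 0.4, 0.1]
finger_gap: 0.0003
```

```bash
python3 - <<'E'
from h import *
st()
H=25.5
u=np.array([np.cos(np.radians(H)),np.sin(np.radians(H))])
t=HUB+u*.05; delta(np.r_[t,.202],down(H))
im=cams.grab_frame("side")[90:240,220:370]; cv2.imwrite("pics/q_side.png",cv2.resize(im,None,fx=4,fy=4,interpolation=cv2.INTER_CUBIC))
E
```

```text
t 11.87 R 53.3 heading 23.4  drive -0.1 (on handle, cw) radial -1.2 fz 0.1 gap 0.0003 z 0.2455 tilt [ 0.002 -0.    -1.   ] xh 25.6
t 11.87 pos [ 0.5852 -0.0068  0.2455] shift [-3.4 43.5  2. ] turn [0.07 0.14 0.12]
```

View pics/q_side.png

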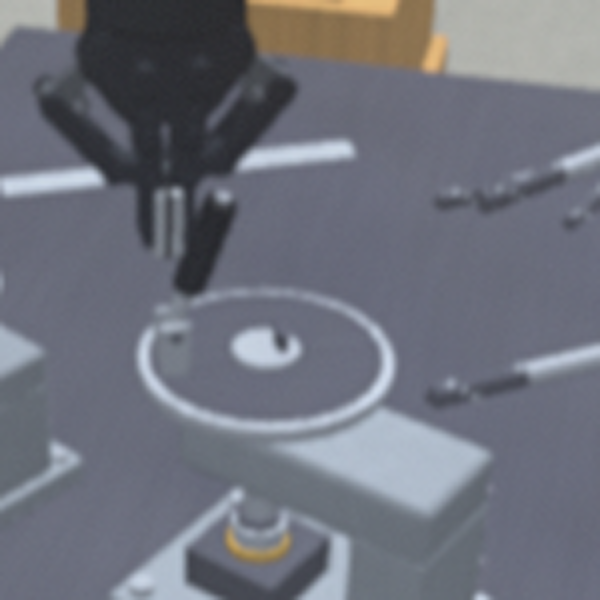

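>>> servo_tool([
  [1,-7.4,3,1,0,0,0],
  [1,-7,3.5,1,0,0,0],
  [1,-9,8,0,0,0,0],
  [1,-7,9,0,0,0,0],
  [1,0,0,0,0,0,0],
])

```text
time_s: 12.33
ee_pos: [0.5555, -0.0181, 0.2198]
tcp_rot: [[0.902, -0.003, -0.432], [0.432, 0.0, 0.902], [-0.002, -1.0, 0.001]]
ft_force: [0.2, 0.8, -0.1]
finger_gap: 0.0002
```

```bash
python3 - <<'E'
from h import *
st()
H=25.5
u=np.array([np.cos(np.radians(H)),np.sin(np.radians(H))])
t=HUB+u*.05; delta(np.r_[t,.202],down(H))
im=cams.grab_frame("side")[90:240,220:370]; cv2.imwrite("pics/r_side.png",cv2.resize(im,None,fx=4,fy=4,interpolation=cv2.INTER_CUBIC))
E
```

```text
t 12.33 R 21.7 heading 27.3  drive 0.6 (on handle, cw) radial -0.6 fz -0.1 gap 0.0002 z 0.2198 tilt [-0.003  0.    -1.   ] xh 25.6
t 12.33 pos [ 0.5555 -0.0181  0.2198] shift [28.3 17.7 -0.7] turn [-0.08  0.12 -0.14]
```

View pics/r_side.png

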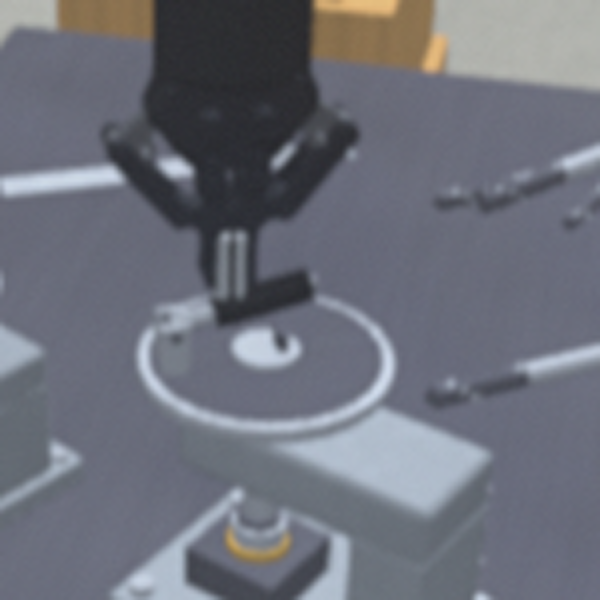

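>>> servo_tool([
  [1,-8,1,0,0,0,0],
  [1,-4,3,0,0,0,0],
  [1,0,3,0,0,0,0],
  [1,0,0,0,0,0,0],
])

```text
time_s: 12.72
ee_pos: [0.5461, -0.023, 0.2135]
tcp_rot: [[0.902, -0.001, -0.433], [0.433, 0.0, 0.902], [-0.001, -1.0, 0.0]]
ft_force: [-0.6, 0.8, 0.7]
finger_gap: -0.0002
```

>>> servo_tool([
  [1,0,1.5,0,0,0,0],
  [1,0,0,0,0,0,0],
])

```text
time_s: 12.88
ee_pos: [0.5465, -0.0228, 0.2121]
tcp_rot: [[0.901, -0.0, -0.433], [0.433, 0.0, 0.901], [-0.0, -1.0, 0.0]]
ft_force: [-0.9, -0.1, 0.9]
finger_gap: -0.0002
```

>>> servo_tool([
  [1,0,0.8,0,0,0,0],
  [1,0,0,0,0,0,0],
])

```text
time_s: 13.05
ee_pos: [0.5466, -0.0228, 0.2114]
tcp_rot: [[0.901, -0.0, -0.433], [0.433, 0.0, 0.901], [-0.0, -1.0, 0.0]]
ft_force: [-0.3, -0.2, 0.7]
finger_gap: 0.0
```

>>> servo_tool([
  [1,0,0.7,0,0,0,0],
  [1,0,0,0,0,0,0],
])

```text
time_s: 13.22
ee_pos: [0.5466, -0.0228, 0.2109]
tcp_rot: [[0.901, 0.0, -0.433], [0.433, 0.0, 0.901], [0.0, -1.0, -0.0]]
ft_force: [-0.1, -1.6, 0.9]
finger_gap: -0.0001
```

```bash
python3 - <<'E'
from h import *
st()
im=cams.grab_frame("side")[90:240,220:370]; cv2.imwrite("pics/s_side.png",cv2.resize(im,None,fx=4,fy=4,interpolation=cv2.INTER_CUBIC))
im=cams.grab_frame("scene")[110:200,210:310]; cv2.imwrite("pics/s_scene.png",cv2.resize(im,None,fx=6,fy=6,interpolation=cv2.INTER_CUBIC))
E
```

```text
t 13.22 R 11.6 heading 26.5  drive -1.4 (on handle, cw) radial 0.8 fz 0.9 gap -0.0001 z 0.2109 tilt [ 0.  0. -1.] xh 25.7
```

View pics/s_side.png

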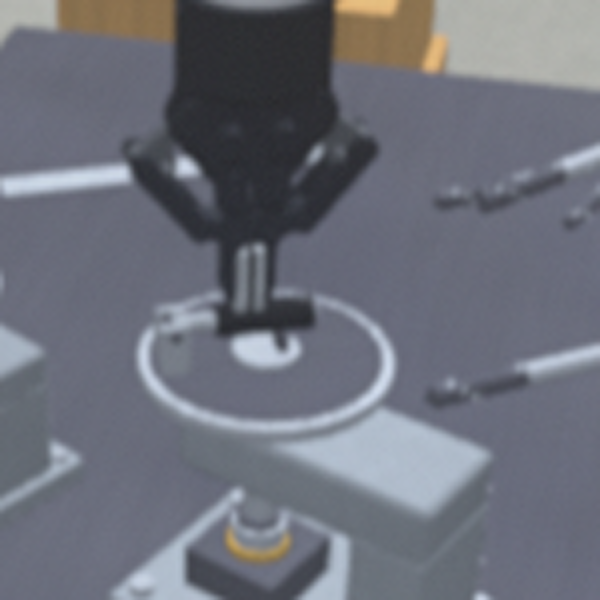

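View pics/s_scene.png

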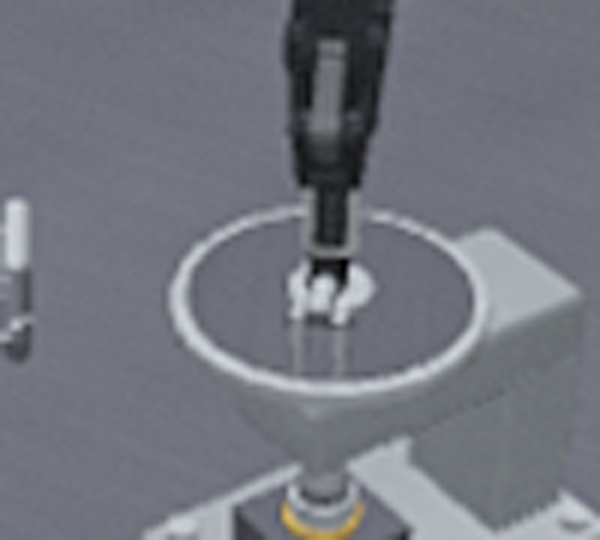

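>>> servo_tool([
  [1,0,0.7,0,0,0,0],
  [1,0,0,0,0,0,0],
])

```text
time_s: 13.48
ee_pos: [0.5466, -0.0229, 0.2107]
tcp_rot: [[0.901, 0.001, -0.433], [0.433, -0.0, 0.901], [0.001, -1.0, -0.0]]
ft_force: [-1.6, -0.3, 4.7]
finger_gap: 0.0001
```

>>> servo_tool([
  [1,0,0.7,0,0,0,0],
  [1,0,0,0,0,0,0],
])

```text
time_s: 13.65
ee_pos: [0.5467, -0.023, 0.2105]
tcp_rot: [[0.901, 0.001, -0.433], [0.433, -0.0, 0.901], [0.001, -1.0, -0.001]]
ft_force: [-2.4, -0.1, 7.2]
finger_gap: -0.0003
```

The force rises at z≈0.2107, so the handle is flat against its stop. Retracting.

>>> servo_tool([
  [1,0,-10,0,0,0,0],
  [1,0,-30,0,0,0,0],
  [1,0,-40,0,0,0,0],
  [1,0,-40,0,0,0,0],
  [1,0,0,0,0,0,0],
])

```text
time_s: 14.07
ee_pos: [0.5491, -0.0231, 0.3382]
tcp_rot: [[0.901, 0.014, -0.433], [0.433, -0.002, 0.901], [0.012, -1.0, -0.008]]
ft_force: [0.1, -0.4, 0.7]
finger_gap: 0.0001
```

```bash
python3 - <<'E'
from h import *
import pickle
st(); pickle.dump(cam("wrist"),open("w3.pkl","wb"))
im=cams.grab_frame("wrist"); cv2.imwrite("pics/t_wrist.png",cv2.resize(im,(768,576)))
im=cams.grab_frame("side")[130:250,230:360]; cv2.imwrite("pics/t_side.png",cv2.resize(im,None,fx=4.8,fy=4.8,interpolation=cv2.INTER_CUBIC))
E
```

```text
t 14.07 R 13.8 heading 20.9  drive -0.5 (on handle, cw) radial 0.0 fz 0.7 gap 0.0001 z 0.3382 tilt [ 0.014 -0.002 -1.   ] xh 25.7
```

View pics/t_wrist.png

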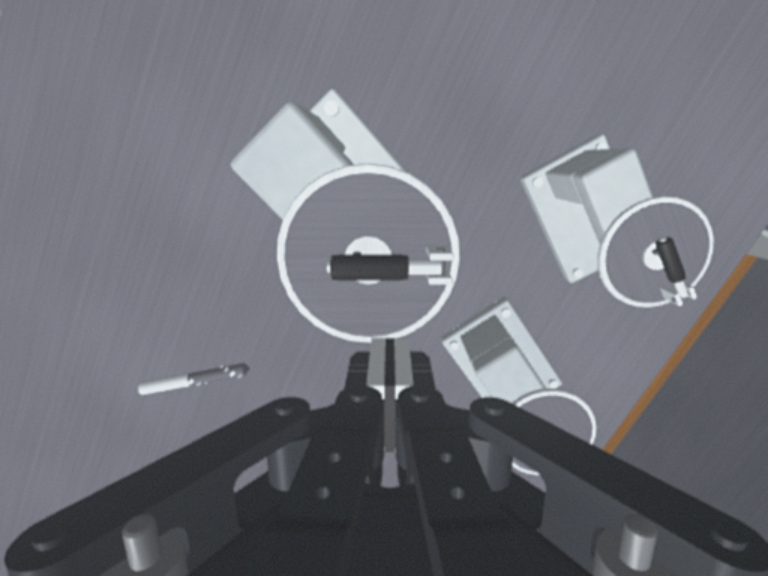

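View pics/t_side.png

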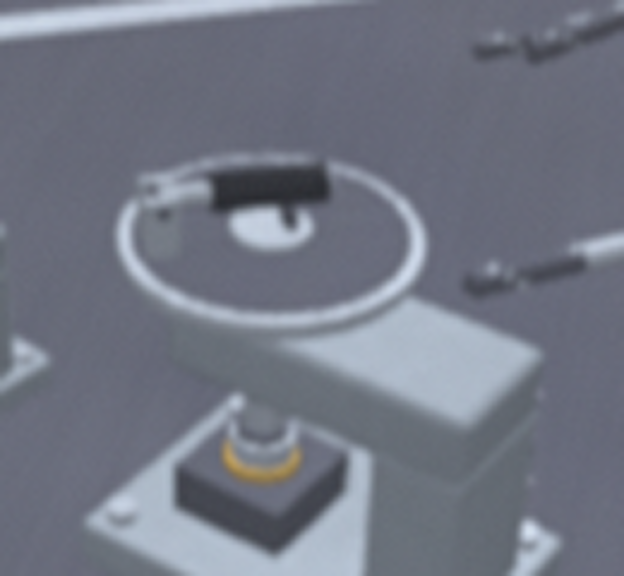

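The wrist view shows the handle flat across the hub, from (330,267) to (450,267). In the side view the foot sits on the blank at (262,455). The arm is clear of everything.

```bash
python3 -c "
from h import *
print(job.close_job())"
```

```text
the job is handed in; nothing more can be done
None
```

The job is handed in at about 14 s. The blank is clamped at an estimated 35–45 N, and the handle is folded flat again.

- **Handle up:** The first lift lagged in the grip and stopped at about 75°. I regripped and tilted it the rest of the way to the upright stop.
- **Slip while starting to crank:** I put a sideways number in the vertical column, which pressed down about 3.5 mm and gave about 33 N at the wrist. I undid it at once. The wrist limit is 120 N.
- **Clamping:** I turned the wheel clockwise, and the handle force rose from about 8.3 N free-running to 12.7–13.8 N. That put the clamp at about 50–55 N, more than I wanted. A short back-turn checked the load, and I eased the wheel back about 8–10°. The load can only be inferred:
  - The reverse handle force gives about 45 N.
  - The angle past contact gives about 35–37 N.
- **Folding:** I pushed the handle down with closed fingers until it met its stop, where the force rose at 211 mm, the sleeve-top height expected for a flat handle.

**Last checks:** The last pictures show the handle flat and the foot on the blank in its pocket. The wheel heading stayed at about 25.5° through the folding, the gripper is 13 cm above the wheel, and the contact force is near zero. The arm never went near the cup, padlock or drill bit, though I took no final picture of the cup.

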